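Get the stapler out from behind the flask, jar and pen cup

ROBOT

A 7-joint arm with a two-finger parallel gripper is mounted at the origin on the work surface. World frame = base frame: x ahead of the robot, y to its left, z up, the work surface at z = 0. Lengths are in m, angles in rad, forces in N, time in s.
With the tool pointing down it reaches from about 0.425 to 0.95 m from the base axis. Payload 16.7 kg.
Tool frame: the origin (TCP) lies at the very end of the fingers, on their centre line; the grasp point (between the pads) lies 19 mm behind it; z points along the fingers, y is the direction in which the jaws open and shut (so a half turn about z gives the same grasp; the last joint's range is limited). The gripper opens to 94 mm and grips with 3 to 60 N. Pads are 16 mm wide; open, the fingers measure 119 mm over their backs; the gripper's body (75 mm by 177 mm) begins 78 mm behind the grasp point.
Start: joints at [-1.252, 0.426, 0.074, 1.606, -0.034, 1.111, -0.067], TCP at [0.304, 0.602, 0.205] pointing down, gripper open.
Joint ranges: [-2.85, 2.85], [-0.5, 2.14], [-1.23, 1.37], [0.21, 2.46], [-1.02, 4.16], [0.16, 2.05], [-2.73, 2.73]. Speed limits (rad/s): [1.89, 1.89, 2.39, 2.39, 3.01, 3.01, 3.01].

INTERFACE

Orientations are given as a unit quaternion [x, y, z, w].
In Python, from station import bot, eyes, cut_out, place_of gives the robot as it stands.
- The arm moves only by the shell command python3 -m jog 'ROWS' [OPENING]. ROWS is JSON, a list of rows, each a list of 6 numbers: the shift along the tool's x, y, z in mm, then the turn, a rotation vector about the tool's x, y, z in degrees. In form: [[dx, dy, dz, wx, wy, wz], ...]. A call has 1 to 8 rows; each row shifts and turns the commanded pose from where the row before left it, along the tool's axes as they then stand; what a row does not reach is not made up. A row lasts 1/12 s, in which the tool goes at most 41.7 mm and 7.16 degrees, less where a joint would pass 70% of its speed; a pose out of reach is approached as far as the arm can. A call with a gripper value outside its range is refused whole. OPENING is the opening, from 0 (shut) to 1 (fully open), set as the call begins (- or left out, the last holds). The fingers move at their own pace and stop on an object; the grip force is fixed at half the most. Time passes only in rows, so rows that do not move let the fingers close. It gives the time, the measured TCP pose, the force and the opening at its end, in the units of the state.
- bot.get_obs(): the state, without advancing time (a new reading comes with each control period).
- eyes.get_image(name): name is "scene" or "top" or "wrist"; returns a dict with "pixels" (480x640x3 uint8, red, green, blue), "fx", "fy", "cx", "cy" (pixels), "camera_from_world" (4x4, takes a point from world to camera coordinates); the wrist camera has in their place "hand_eye" (4x4, takes a point from camera to tool coordinates, whose origin is the TCP and whose axes are the flange's). Camera axes: x right, y down, z forward; pixel columns grow to the right and rows downward; lengths in m; the calibration is good to about 2 mm. The wrist camera is an equidistant fisheye: a pixel r from the principal point sees the ray r / f radians off the axis. A picture is of the moment at which its call begins: read the wrist's pose just before it. There is no depth.
- bot.close_job(): hands the job in, once; it reports no verdict.
Trained networks look in a picture, given as the dict that the camera call returned (one of the last four; its "shot" number tells which), for a name from the list of things; names that differ only in an ending like _2 or _b are one class to them, and where a whole thing is asked for, a point or a joint stands for the part that bears it (a point fixed in the world has none). Each returns a list of dicts, best first, with "confidence" (0 to 1); they miss things now and then, are a little off and sometimes report something else, mostly with a low value. They report only what shows in the picture. A call takes as long as a camera call. They do not tell look-alikes from the thing itself.
- cut_out(picture, thing): "region" (480x640 bool, what is visible of it) and "rect" ([left, top, right, bottom] in pixels, round what is visible of it).
- place_of(picture, thing): "point" ([column, row] in pixels: a listed point, or the origin of a listed thing).
The state is a dict: "time": time; "joints": joint angles; "qvel": joint speeds; "tau": joint torques, N m; "position": TCP position; "ee_rot": TCP orientation; "wrist_force": force on the tool from outside, world axes, zero at the start; "moment": the same for the moment, N m; "finger_gap": opening from 0.0 (shut) to 1.0 (fully open).
Only numpy, scipy, OpenCV 4.12 (cv2) and the standard library are available. Lean on these libraries where they do the work, as an engineer would, in place of code of your own. Each camera call takes 0.05 s, during which the arm holds its last target. There are 200 camera calls.

TASK

I need the stapler, but it is hemmed in at the back of the wooden desk tidy. Stand the flask, the jar and the pen cup on the grey felt mat for the moment, then set the stapler on its base in the middle of the pile of printouts, lengthwise along the sheets, and only after that put the flask, the jar and the pen cup back upright on the very spots where each stood in the tidy. Set things down gently instead of dropping them, and leave the mouse, the glasses case and the eraser where they are.

Things in the scene. Friction and masses are not known exactly. Their poses are not given: they have to be found in the camera images.
- flask_mid (a point): Steel vacuum flask with a black screw lid, an upright cylinder 54 mm in diameter (its lid, the top 30 mm, 51 mm) and 120 mm tall. Stands in one of the tidy's three front compartments at the start. The point is at its centre, 60 mm above its underside; z is up. About 0.3 kg.
- jar_mid (a point): Amber glass jar with a steel screw lid and a paper label, upright, 82 mm tall: straight round wall 56 mm in diameter up to 52 mm above its underside, then a shoulder, then the lid, 50 mm in diameter and 16 mm high. Stands in one of the tidy's front compartments. The point is at its centre, 41 mm above its underside; z is up. About 0.3 kg.
- pencup_mid (a point): Grey square pen cup, 52 x 52 mm and 95 mm tall, with four short pens fixed in it that reach 101 mm above its underside. Stands in one of the tidy's front compartments, its sides about square with the tidy. The point is at the cup's centre, 47.5 mm above its underside; its x and y axes are square to its sides; z is up. About 0.2 kg.
- stapler_mid (a point): Black office stapler, 152 mm long (its x axis), 36 mm wide at the base, 57 mm tall, on its base in the rear strip of the tidy, lengthwise along the strip (y). Its arm, the upper 20 mm, has parallel sides 32 mm apart to grip across the width, at mid-length. The point is in the middle of the stapler, 28 mm above its underside. About 0.26 kg.
- tidy_floor (a point): Plywood desk tidy, fixed, 150 mm (x) by 274 mm (y), rim and partitions 14 mm high. The point is the middle of its floor, 5 mm above the desk. At yaw 0 its x points away from the robot. Three compartments along the front (-x), centred at x -36 and y -90, 0, +90 mm, open to a rear strip (x about +21 mm) where the stapler lies along y, 10 mm behind the three things, and an eraser at the +y end.
- mat_top (a point): Dark grey felt desk mat, fixed, 300 mm (x) by 210 mm (y), 4 mm thick, the side area for the three. The point is at the centre of its top. Lies to one side of the tidy.
- pile_top (a point): Pile of white A4 printouts, fixed, 297 mm (x, the long way) by 210 mm (y), 12 mm high. The point is at the centre of its top. Lies to the other side of the tidy.
- eraser_mid (a point): White eraser 44 x 18 x 13 mm in the tidy's rear strip; to be left alone. The point is at its centre.
- mouse_mid (a point): Black computer mouse 104 x 60 x 31 mm on the desk just beyond the tidy; to be left alone. The point is at its centre.
- glasses_case_mid (a point): Black glasses case 160 x 60 x 43 mm on the desk beyond the tidy; to be left alone. The point is at its centre.
Not all that is in view belongs to the job. What is shaped like the part that bears stapler_mid but blue is not meant. What is shaped like the part that bears flask_mid but green is not meant.

How it is judged:
On the way, in this order (a step that is already met when the one before it is completed fails the run):
1. the flask, the jar and the pen cup all stand released on the mat, the stapler still in its place (x of flask_mid in the frame of mat_top between -0.13 and 0.13 m and y of flask_mid in the frame of mat_top between -0.085 and 0.085 m and z of flask_mid in the frame of mat_top below 0.064 m and angle between each of flask_mid, jar_mid, pencup_mid's own z axis and vertical below 0.1 rad and x of jar_mid in the frame of mat_top between -0.13 and 0.13 m and y of jar_mid in the frame of mat_top between -0.085 and 0.085 m and z of jar_mid in the frame of mat_top below 0.045 m and x of pencup_mid in the frame of mat_top between -0.13 and 0.13 m and y of pencup_mid in the frame of mat_top between -0.085 and 0.085 m and z of pencup_mid in the frame of mat_top below 0.0515 m and contact force between the fingers and flask below 0.2 N and linear speed of each of flask, jar, pencup below 0.02 m/s and contact force between the fingers and jar below 0.2 N and contact force between the fingers and pencup below 0.2 N and distance of stapler_mid from where it was at the start of the episode below 0.02 m), for 0.2 s.
2. the stapler stands released in the middle of the pile, lengthwise, while the other three still stand on the mat (horizontal distance between stapler_mid and pile_top below 0.025 m and angle between the x axis of stapler_mid and the x axis of pile_top, either way round below 0.26 rad and angle between each of stapler_mid, flask_mid, jar_mid, pencup_mid's own z axis and vertical below 0.1 rad and z of stapler_mid in the frame of pile_top below 0.032 m and contact force between the fingers and stapler below 0.2 N and linear speed of stapler below 0.02 m/s and x of flask_mid in the frame of mat_top between -0.13 and 0.13 m and y of flask_mid in the frame of mat_top between -0.085 and 0.085 m and z of flask_mid in the frame of mat_top below 0.064 m and x of jar_mid in the frame of mat_top between -0.13 and 0.13 m and y of jar_mid in the frame of mat_top between -0.085 and 0.085 m and z of jar_mid in the frame of mat_top below 0.045 m and x of pencup_mid in the frame of mat_top between -0.13 and 0.13 m and y of pencup_mid in the frame of mat_top between -0.085 and 0.085 m and z of pencup_mid in the frame of mat_top below 0.0515 m), for 0.2 s.
At the end, for the whole second after the job is handed in: The stapler stands on its base on the pile, its middle within 25 mm of the pile's centre and within 15 degrees of the sheets' long edges; flask, jar and pen cup stand upright on the tidy's floor, each within 18 mm of where it stood at the start; all released and at rest (horizontal distance between stapler_mid and pile_top below 0.025 m and angle between the x axis of stapler_mid and the x axis of pile_top, either way round below 0.26 rad and angle between stapler_mid's own z axis and vertical below 0.1 rad and z of stapler_mid in the frame of pile_top below 0.032 m and contact force between the fingers and stapler below 0.2 N and linear speed of each of stapler, flask, jar, pencup below 0.02 m/s and distance of each of flask_mid, jar_mid, pencup_mid from where it was at the start of the episode below 0.018 m and z of flask_mid in the frame of tidy_floor below 0.064 m and angle between each of flask_mid, jar_mid, pencup_mid's own z axis and vertical below 0.08 rad and contact force between the fingers and flask below 0.2 N and z of jar_mid in the frame of tidy_floor below 0.045 m and contact force between the fingers and jar below 0.2 N and z of pencup_mid in the frame of tidy_floor below 0.0515 m and contact force between the fingers and pencup below 0.2 N); the robot touches nothing.
It fails at once if the flask, the jar, the pen cup or the stapler is tipped over (angle between any of flask_mid, jar_mid, pencup_mid, stapler_mid's own z axis and vertical above 0.5 rad).
It fails at once if the flask, the jar, the pen cup or the stapler is dropped from more than about 25 mm ((contact force between the fingers and flask below 0.05 N and linear speed of flask above 0.7 m/s) or (contact force between the fingers and jar below 0.05 N and linear speed of jar above 0.7 m/s) or (contact force between the fingers and pencup below 0.05 N and linear speed of pencup above 0.7 m/s) or (contact force between the fingers and stapler below 0.05 N and linear speed of stapler above 0.7 m/s)).
It fails at once if the mouse, the glasses case or the eraser is shifted by more than 20 mm (distance of any of mouse_mid, glasses_case_mid, eraser_mid from where it was at the start of the episode above 0.02 m).
It also fails if it takes over 141 s, if anything falls off the work surface, if the arm or the gripper's body presses on something with over 40 N, if the wrist force passes 120 N, or if a joint passes its speed limit or range.

## Working session

There is one attempt and no reset: what is moved stays moved. The work goes in short steps, Python scripts to look and compute and a shell command to move; the robot and the scene stay as the last step left them, time stands still between calls to the robot, and variables do not carry over. Pictures are saved under pics/ and viewed, on a budget of 14 in all, crops included, one or two more only if the job needs it, and the job is handed in when it is done.

```bash
ls; mkdir -p pics; cat > h.py <<'E'
import numpy as np, cv2
from station import bot, eyes, cut_out, place_of
from scipy.spatial.transform import Rotation as R
def ray(im,p):
    x=(p[0]-im['cx'])/im['fx']; y=(p[1]-im['cy'])/im['fy']
    T=np.linalg.inv(np.array(im['camera_from_world'])); d=T[:3,:3]@[x,y,1]; return T[:3,3],d
def at_z(im,p,z):
    o,d=ray(im,p); return (o+d*(z-o[2])/d[2])
def pix(im,P):
    T=np.array(im['camera_from_world']); c=T[:3,:3]@np.array(P)+T[:3,3]
    return c[0]/c[2]*im['fx']+im['cx'],c[1]/c[2]*im['fy']+im['cy']
def save(im,n): cv2.imwrite('pics/'+n,np.ascontiguousarray(im['pixels'][:,:,::-1]))
def tri(a,b):
    (o1,d1),(o2,d2)=a,b
    A=np.stack([d1,-d2],1); s=np.linalg.lstsq(A,o2-o1,rcond=None)[0]
    return (o1+d1*s[0]+o2+d2*s[1])/2, np.linalg.norm(o1+d1*s[0]-o2-d2*s[1])
E
python3 - <<'E'
from h import *
s=bot.get_obs(); print(s['time'],s['position'],s['ee_rot'],s['finger_gap'])
t=eyes.get_image('top'); c=eyes.get_image('scene'); save(t,'t0.png'); save(c,'c0.png')
Z=dict(flask_mid=.065,jar_mid=.046,pencup_mid=.0525,stapler_mid=.033,tidy_floor=.005,mat_top=.004,pile_top=.012,eraser_mid=.0115,mouse_mid=.015,glasses_case_mid=.021)
for n,z in Z.items():
    for im,l in((t,'t'),(c,'c')):
        for r in place_of(im,n)[:3]: print(n,l,round(r['confidence'],2),np.round(r['point']),np.round(at_z(im,r['point'],z),3))
E
```

```text
pics
0.0 [0.30416926 0.60206194 0.20477872] [ 2.31778409e-01  9.72768381e-01 -6.57436229e-04 -1.17923206e-04] 0.9994851934898286
flask_mid t 0.77 [330. 216.] [ 0.543 -0.039  0.065]
flask_mid t 0.69 [222. 138.] [0.719 0.201 0.065]
flask_mid t 0.63 [323. 272.] [ 0.42  -0.022  0.065]
flask_mid c 0.97 [308. 214.] [ 0.422 -0.016  0.065]
flask_mid c 0.87 [293. 239.] [ 0.525 -0.039  0.065]
flask_mid c 0.7 [424. 309.] [0.729 0.204 0.065]
jar_mid t 0.78 [295. 226.] [0.523 0.04  0.046]
jar_mid t 0.23 [326. 207.] [ 0.565 -0.031  0.046]
jar_mid c 0.7 [337. 249.] [0.529 0.051 0.046]
pencup_mid t 0.79 [370. 218.] [ 0.539 -0.128  0.052]
pencup_mid c 0.83 [252. 249.] [ 0.546 -0.121  0.052]
pencup_mid c 0.68 [479. 263.] [0.576 0.327 0.052]
stapler_mid t 0.87 [480. 351.] [ 0.241 -0.369  0.033]
stapler_mid t 0.81 [331. 193.] [ 0.598 -0.041  0.033]
stapler_mid t 0.76 [192. 358.] [0.228 0.271 0.033]
stapler_mid c 0.89 [429. 187.] [0.227 0.276 0.033]
stapler_mid c 0.57 [178. 188.] [ 0.258 -0.357  0.033]
tidy_floor t 0.91 [326. 207.] [ 0.57  -0.03   0.005]
tidy_floor t 0.66 [461. 233.] [ 0.506 -0.341  0.005]
tidy_floor t 0.61 [291. 222.] [0.536 0.052 0.005]
tidy_floor c 0.32 [476. 265.] [0.518 0.341 0.005]
mat_top t 0.67 [326. 205.] [ 0.575 -0.031  0.004]
mat_top t 0.57 [171. 236.] [0.506 0.329 0.004]
mat_top c 0.66 [477. 265.] [0.516 0.342 0.004]
pile_top t 0.91 [460. 232.] [ 0.508 -0.337  0.012]
pile_top c 0.74 [159. 252.] [ 0.508 -0.332  0.012]
eraser_mid t 0.61 [365. 109.] [ 0.799 -0.123  0.012]
eraser_mid t 0.5 [277. 196.] [0.594 0.083 0.012]
eraser_mid c 0.74 [356. 282.] [0.593 0.09  0.011]
mouse_mid t 0.6 [283. 131.] [0.747 0.069 0.015]
mouse_mid c 0.86 [349. 334.] [0.743 0.078 0.015]
glasses_case_mid t 0.88 [365. 109.] [ 0.794 -0.122  0.021]
glasses_case_mid c 0.94 [232. 349.] [ 0.793 -0.118  0.021]
```

View pics/t0.png

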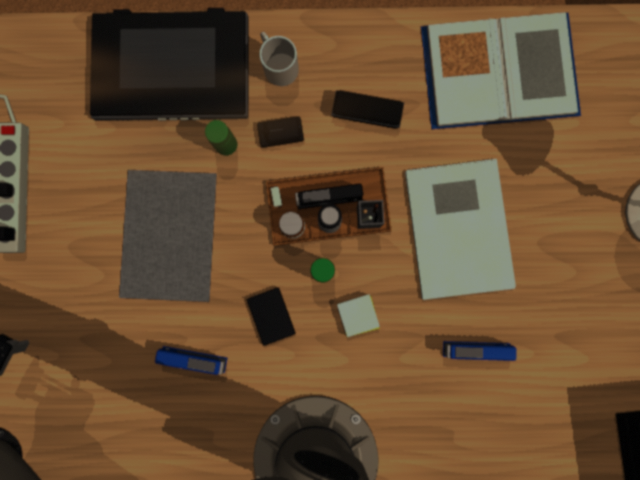

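View pics/c0.png

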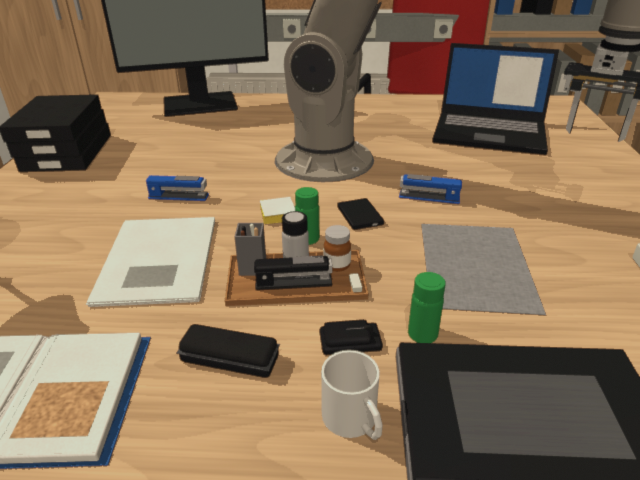

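The top view shows the tidy (325,205) with jar at (291,222), flask at (330,216), cup at (370,214), the black stapler behind at (330,195) and the eraser at (277,197). The mat is on the left (170,236) and the pile on the right (460,230). The green flasks and blue staplers are decoys.

```bash
cat >> h.py <<'E'
def rect(im,thing,z,near):
    best=None
    for r in cut_out(im,thing)[:4]:
        v,u=np.nonzero(r['region']); 
        if len(u)<50: continue
        P=np.array([at_z(im,(a,b),z)[:2] for a,b in zip(u,v)],np.float32)
        c,s,a=cv2.minAreaRect(P)
        if np.hypot(c[0]-near[0],c[1]-near[1])<.08: print(thing,round(r['confidence'],2),np.round(c,3),np.round(s,3),round(a,1))
def to(target,yaw=None):
    "shift in tool axes (mm) and turn about tool z (deg); yaw: angle of tool y from world y, ccw"
    s=bot.get_obs(); M=R.from_quat(s['ee_rot']).as_matrix(); p=s['position']
    y0=np.degrees(np.arctan2(-M[0,1],M[1,1])); d=M.T@(np.array(target)-p)*1000
    print('now',np.round(p,4),'yaw',round(y0,1),'tilt',np.round(M[:2,2],3),'shift',np.round(d,1),'wz',None if yaw is None else round(-(yaw-y0),1),'world',np.round((np.array(target)-p)*1000,1))
E
python3 - <<'E'
from h import *
t=eyes.get_image('top'); c=eyes.get_image('scene')
for im in (t,c):
    rect(im,'mat_top',.004,(.51,.33)); rect(im,'pile_top',.012,(.508,-.335)); rect(im,'tidy_floor',.012,(.57,-.03)); rect(im,'stapler_mid',.035,(.59,-.04))
for n,g in dict(flask_mid=(.535,-.04),jar_mid=(.525,.045),pencup_mid=(.54,-.125),stapler_mid=(.595,-.04)).items():
    rr=[min(place_of(im,n),key=lambda r:np.linalg.norm(at_z(im,r['point'],.05)[:2]-g)) for im in (t,c)]
    print(n,tri(ray(t,rr[0]['point']),ray(c,rr[1]['point'])))
to((.56,-.035,.40),5)
E
```

```text
mat_top 0.68 [0.509 0.338] [0.21 0.3 ] 87.1
pile_top 0.97 [ 0.517 -0.335] [0.302 0.214] 6.4
tidy_floor 0.54 [ 0.596 -0.039] [0.042 0.153] 7.1
stapler_mid 0.89 [ 0.592 -0.038] [0.043 0.153] 6.9
mat_top 0.69 [0.51  0.342] [0.209 0.302] 87.0
pile_top 0.96 [ 0.522 -0.331] [0.312 0.214] 6.6
tidy_floor 0.62 [ 0.576 -0.031] [0.169 0.276] 6.5
stapler_mid 0.74 [ 0.595 -0.033] [0.102 0.156] 7.4
flask_mid (array([ 0.53840182, -0.03432521,  0.07139987]), np.float64(0.0030367934189129125))
jar_mid (array([0.52211427, 0.04944961, 0.04261284]), np.float64(0.0020636419713641594))
pencup_mid (array([ 0.53932971, -0.12741178,  0.05116034]), np.float64(0.011395153145707828))
stapler_mid (array([ 0.59137239, -0.03288385,  0.03654791]), np.float64(0.004361978956426976))
now [0.3044 0.6024 0.2054] yaw -26.8 tilt [-0. -0.] shift [-515.6 -453.6 -194.5] wz -31.8 world [ 255.6 -637.4  194.6]
```

```bash
python3 -m jog '[[-26,-23,-10,0,0,0],[-26,-23,-10,0,0,0],[-26,-23,-10,0,0,0],[-26,-23,-10,0,0,0],[-26,-23,-10,0,0,0],[-26,-23,-10,0,0,0],[-26,-23,-10,0,0,0],[-26,-23,-10,0,0,0]]' 
python3 -m jog '[[-26,-23,-10,0,0,0],[-26,-23,-10,0,0,0],[-26,-23,-10,0,0,0],[-26,-23,-10,0,0,0],[-26,-23,-10,0,0,0],[-26,-23,-10,0,0,0],[-26,-23,-10,0,0,0],[-26,-23,-10,0,0,0]]' 
python3 -m jog '[[-26,-23,-10,0,0,0],[-26,-23,-10,0,0,0],[-26,-23,-10,0,0,0],[-26,-23,-10,0,0,0]]' 
python3 -m jog '[[0,0,0,0,0,-6.6],[0,0,0,0,0,-6.6],[0,0,0,0,0,-6.6],[0,0,0,0,0,-6.6],[0,0,0,0,0,-6.6],[0,0,0,0,0,0],[0,0,0,0,0,0]]' 0.78
cat >> h.py <<'E'
def wray(im,s,p):
    H=np.array(im['hand_eye']); v=np.array([p[0]-im['cx'],p[1]-im['cy']]); f=im['fx']; r=np.hypot(*v); th=r/f
    d=np.r_[np.sin(th)*v/max(r,1e-9),np.cos(th)]; M=R.from_quat(s['ee_rot']).as_matrix()
    return M@H[:3,3]+s['position'], M@(H[:3,:3]@d)
def wz(im,s,p,z):
    o,d=wray(im,s,p); return o+d*(z-o[2])/d[2]
def wlook(things,name=None):
    s=bot.get_obs(); im=eyes.get_image('wrist')
    if name: save(im,name)
    for n,z in things.items():
        for r in place_of(im,n)[:3]: print(n,round(r['confidence'],2),np.round(r['point']),np.round(wz(im,s,r['point'],z),4))
    return im,s
E
python3 - <<'E'
from h import *
to((.535,-.041,.40),6.5)
wlook(dict(flask_mid=.065,jar_mid=.046,pencup_mid=.0525,stapler_mid=.033,tidy_floor=.005,eraser_mid=.0115),'w1.png')
E
```

```text
time: 2.67
position: [0.4074, 0.3427, 0.2861]
ee_rot: [0.232, 0.973, 0.0, -0.0]
wrist_force: [0.1, 0.5, 0.2]
finger_gap: 0.996
time: 3.33
position: [0.51, 0.0846, 0.3663]
ee_rot: [0.232, 0.973, 0.0, 0.0]
wrist_force: [0.0, 0.3, -0.4]
finger_gap: 1.0
time: 3.67
position: [0.5613, -0.0443, 0.4063]
ee_rot: [0.232, 0.973, 0.0, 0.0]
wrist_force: [0.5, 0.5, 0.1]
finger_gap: 1.001
time: 4.25
position: [0.561, -0.0427, 0.4056]
ee_rot: [-0.052, 0.999, 0.0, 0.0]
wrist_force: [-0.0, 0.2, 0.9]
finger_gap: 0.777
now [ 0.561  -0.0427  0.4056] yaw 6.0 tilt [0. 0.] shift [25.7  4.4  5.6] wz -0.5 world [-26.    1.7  -5.6]
flask_mid 0.9 [348.  96.] [ 0.4241 -0.0155  0.065 ]
flask_mid 0.89 [327. 174.] [ 0.5371 -0.0333  0.065 ]
flask_mid 0.57 [456. 305.] [0.7205 0.2001 0.065 ]
jar_mid 0.85 [384. 169.] [0.5213 0.0494 0.046 ]
pencup_mid 0.88 [261. 174.] [ 0.5475 -0.1267  0.0525]
stapler_mid 0.84 [317. 207.] [ 0.5919 -0.0409  0.033 ]
stapler_mid 0.69 [530.  17.] [0.2257 0.2732 0.033 ]
stapler_mid 0.56 [142. 144.] [ 0.5144 -0.3288  0.033 ]
tidy_floor 0.32 [141. 144.] [ 0.5169 -0.3434  0.005 ]
eraser_mid 0.73 [397. 216.] [0.596  0.0873 0.0115]
```

View pics/w1.png

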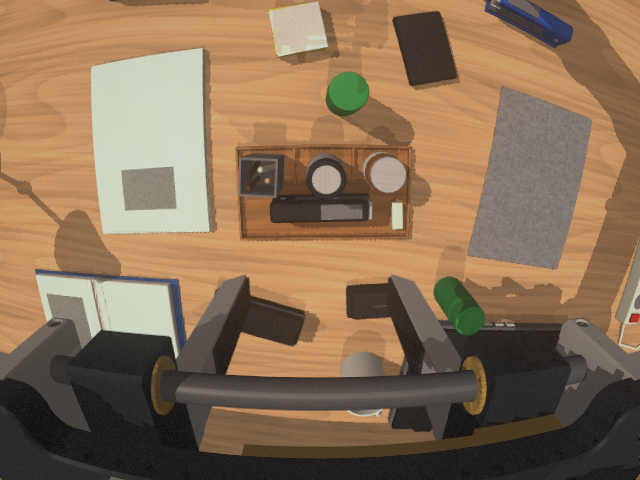

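The wrist view shows the flask lid at (326,177), the jar lid at (388,173) and the cup rim centre at (260,175). The tidy's corners are at about (237,147), (409,146), (411,239) and (240,239). I'll convert these as a cross-check.

```bash
python3 - <<'E'
from h import *
s=bot.get_obs(); im=eyes.get_image('wrist')
for n,p,z in (('flask lid',(326,177),.125),('jar lid',(388,173),.087),('cup rim',(260,175),.1),('A',(237,147),.019),('B',(409,146),.019),('C',(411,239),.019),('D',(240,239),.019)):
    print(n,np.round(wz(im,s,p,z),4))
P=np.mean([wz(im,s,p,.019) for p in ((237,147),(409,146),(411,239),(240,239))],0); print(P)
to((.537,-.036,.16),6.5); to((.537,-.036,.049),6.5)
E
```

```text
flask lid [ 0.5337 -0.036   0.125 ]
jar lid [0.5228 0.0482 0.087 ]
cup rim [ 0.5426 -0.1217  0.1   ]
A [ 0.5129 -0.1729  0.019 ]
B [0.4826 0.0891 0.019 ]
C [0.6295 0.1157 0.019 ]
D [ 0.6589 -0.1588  0.019 ]
[ 0.57097613 -0.03173964  0.019     ]
now [ 0.5611 -0.0426  0.4055] yaw 6.2 tilt [-0. -0.] shift [ 23.2   9.1 245.5] wz -0.3 world [ -24.1    6.6 -245.5]
now [ 0.5611 -0.0426  0.4055] yaw 6.2 tilt [-0. -0.] shift [ 23.2   9.1 356.5] wz -0.3 world [ -24.1    6.6 -356.5]
```

```bash
python3 -m jog '[[25,9,0,0,0,-0.3],[0,0,40,0,0,0],[0,0,40,0,0,0],[0,0,40,0,0,0],[0,0,40,0,0,0],[0,0,40,0,0,0],[0,0,0,0,0,0]]' 0.78
python3 -m jog '[[0,0,30,0,0,0],[0,0,30,0,0,0],[0,0,30,0,0,0],[0,0,30,0,0,0],[0,0,20,0,0,0],[0,0,20,0,0,0],[0,0,0,0,0,0],[0,0,0,0,0,0]]' 
python3 -m jog '[[0,0,0,0,0,0],[0,0,0,0,0,0],[0,0,0,0,0,0],[0,0,0,0,0,0],[0,0,0,0,0,0],[0,0,0,0,0,0],[0,0,0,0,0,0],[0,0,0,0,0,0]]' 0.4
python3 - <<'E'
from h import *
mc=np.array([.509,.34]); a=np.radians(-3); ux=np.array([np.cos(a),np.sin(a)])
for k in(.09,0,-.09): print(np.round(mc+k*ux,4))
to((.599,.335,.2),6.5)
E
```

```text
time: 5.23
position: [0.5315, -0.0362, 0.1995]
ee_rot: [-0.057, 0.998, -0.001, -0.004]
wrist_force: [-1.0, 0.0, -0.4]
finger_gap: 0.78
time: 5.9
position: [0.536, -0.0364, 0.0466]
ee_rot: [-0.057, 0.998, 0.0, -0.0]
wrist_force: [0.9, -0.0, 0.7]
finger_gap: 0.779
time: 6.57
position: [0.5361, -0.0361, 0.0467]
ee_rot: [-0.057, 0.998, 0.0, 0.001]
wrist_force: [-1.9, 1.8, 11.7]
finger_gap: 0.572
[0.5989 0.3353]
[0.509 0.34 ]
[0.4191 0.3447]
now [ 0.5361 -0.0361  0.0467] yaw 6.5 tilt [0.002 0.001] shift [-104.8  361.7 -152.9] wz 0.0 world [ 62.9 371.1 153.3]
```

```bash
python3 -m jog '[[0,0,-10,0,0,0],[0,0,-30,0,0,0],[0,0,-30,0,0,0],[0,0,-30,0,0,0],[0,0,-30,0,0,0],[0,0,-20,0,0,0],[0,0,0,0,0,0]]'
python3 -m jog '[[-7,23,0,0,0,0],[-10,35,0,0,0,0],[-10,35,0,0,0,0],[-10,35,0,0,0,0],[-10,35,0,0,0,0],[-10,35,0,0,0,0],[-10,35,0,0,0,0],[-10,35,0,0,0,0]]'
python3 -m jog '[[-10,35,0,0,0,0],[-10,35,0,0,0,0],[-7.8,23.7,0,0,0,0],[0,0,0,0,0,0],[0,0,25,0,0,0],[0,0,30,0,0,0],[0,0,30,0,0,0],[0,0,30,0,0,0]]'
python3 -m jog '[[0,0,15,0,0,0],[0,0,0,0,0,0],[0,0,0,0,0,0],[0,0,0,0,0,0]]'
python3 -c "
from h import *
to((.599,.335,.0467),6.5)"
```

```text
time: 7.15
position: [0.537, -0.0367, 0.2002]
ee_rot: [-0.056, 0.998, 0.0, 0.003]
wrist_force: [0.6, 0.3, -2.1]
finger_gap: 0.568
time: 7.82
position: [0.5809, 0.2401, 0.1949]
ee_rot: [-0.057, 0.998, -0.0, -0.001]
wrist_force: [1.0, 0.3, -2.5]
finger_gap: 0.574
time: 8.48
position: [0.5978, 0.3343, 0.0787]
ee_rot: [-0.057, 0.998, -0.0, -0.0]
wrist_force: [0.1, 1.4, -3.2]
finger_gap: 0.57
time: 8.82
position: [0.599, 0.3349, 0.0666]
ee_rot: [-0.057, 0.998, 0.0, 0.001]
wrist_force: [-0.2, 0.1, -2.7]
finger_gap: 0.574
now [0.599  0.3349 0.0666] yaw 6.5 tilt [0.001 0.   ] shift [ 0.   0.1 19.9] wz -0.0 world [ -0.    0.1 -19.9]
```

```bash
python3 -m jog '[[0,0,7,0,0,0],[0,0,7,0,0,0],[0,0,5,0,0,0],[0,0,2,0,0,0],[0,0,0,0,0,0],[0,0,0,0,0,0]]'
python3 -m jog '[[0,0,0,0,0,0],[0,0,0,0,0,0],[0,0,0,0,0,0],[0,0,0,0,0,0],[0,0,-10,0,0,0],[0,0,-40,0,0,0],[0,0,-40,0,0,0],[0,0,-40,0,0,0]]' 0.78
python3 -m jog '[[0,0,-20,0,0,0],[13.5,-34.4,0,0,0,0],[13.5,-34.4,0,0,0,0],[13.5,-34.4,0,0,0,0],[13.5,-34.4,0,0,0,0],[13.5,-34.4,0,0,0,0],[13.5,-34.4,0,0,0,0],[13.5,-34.4,0,0,0,0]]'
python3 -m jog '[[13.5,-34.4,0,0,0,0],[0,0,0,0,0,0],[0,0,0,0,0,0]]'
python3 - <<'E'
from h import *
wlook(dict(jar_mid=.046,flask_mid=.064,pencup_mid=.0525),'w2.png'); to((.523,.049,.026),6.5)
E
```

```text
time: 9.32
position: [0.5985, 0.3351, 0.0454]
ee_rot: [-0.057, 0.998, 0.0, 0.0]
wrist_force: [-4.5, -0.6, 12.5]
finger_gap: 0.569
time: 9.98
position: [0.5982, 0.3344, 0.1765]
ee_rot: [-0.056, 0.998, -0.0, -0.0]
wrist_force: [1.2, 0.7, 0.1]
finger_gap: 0.781
time: 10.65
position: [0.5311, 0.0833, 0.1952]
ee_rot: [-0.057, 0.998, 0.0, 0.0]
wrist_force: [1.8, 0.0, 0.2]
finger_gap: 0.78
time: 10.9
position: [0.5221, 0.0473, 0.1955]
ee_rot: [-0.055, 0.998, 0.0, 0.001]
wrist_force: [0.6, 1.2, -0.3]
finger_gap: 0.784
jar_mid 0.52 [226. 277.] [ 0.5849 -0.0361  0.046 ]
flask_mid 0.81 [563. 321.] [0.5983 0.3348 0.064 ]
flask_mid 0.6 [436. 407.] [0.7156 0.2031 0.064 ]
pencup_mid 0.78 [141. 231.] [ 0.5464 -0.1227  0.0525]
now [0.5226 0.0504 0.1946] yaw 6.6 tilt [0. 0.] shift [ -0.2  -1.5 168.6] wz 0.1 world [   0.4   -1.4 -168.6]
```

View pics/w2.png

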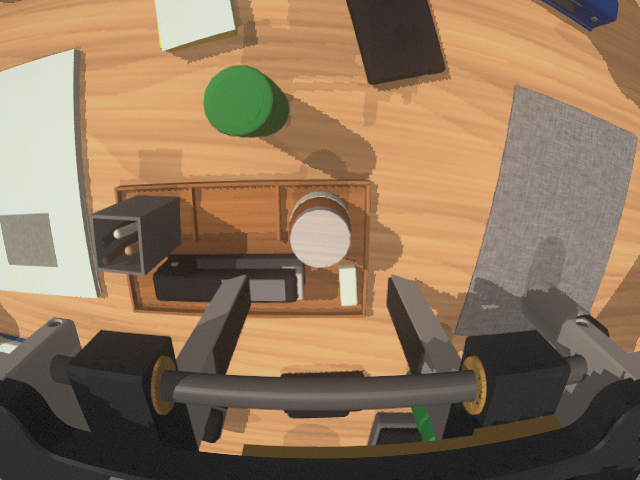

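The jar lid sits at (320,237), centred between the fingers. The flask is standing on the mat.

```bash
python3 -m jog '[[0,0,35,0,0,0],[0,0,35,0,0,0],[0,0,35,0,0,0],[0,0,30,0,0,0],[0,0,20,0,0,0],[0,0,13,0,0,0],[0,0,0,0,0,0],[0,0,0,0,0,0]]' 0.78
python3 -m jog '[[0,0,0,0,0,0],[0,0,0,0,0,0],[0,0,0,0,0,0],[0,0,0,0,0,0],[0,0,0,0,0,0],[0,0,0,0,0,0],[0,0,0,0,0,0]]' 0.4
python3 - <<'E'
from h import *
to((.509,.340,.15),6.5)
E
```

```text
time: 11.77
position: [0.5221, 0.0497, 0.0261]
ee_rot: [-0.057, 0.998, -0.0, -0.001]
wrist_force: [0.3, 0.5, 0.4]
finger_gap: 0.776
time: 12.35
position: [0.5229, 0.0495, 0.0274]
ee_rot: [-0.057, 0.998, 0.0, 0.001]
wrist_force: [-1.6, -0.3, 8.4]
finger_gap: 0.593
now [0.5229 0.0495 0.0274] yaw 6.5 tilt [0.001 0.001] shift [ -19.3  290.3 -122.4] wz 0.0 world [-13.9 290.5 122.6]
```

```bash
python3 -m jog '[[0,0,-10,0,0,0],[0,0,-30,0,0,0],[0,0,-30,0,0,0],[0,0,-30,0,0,0],[0,0,-20,0,0,0],[0,0,0,0,0,0]]'
python3 -m jog '[[-1.3,20,0,0,0,0],[-2,30,0,0,0,0],[-2,30,0,0,0,0],[-2,30,0,0,0,0],[-2,30,0,0,0,0],[-2,30,0,0,0,0],[-2,30,0,0,0,0],[-2,30,0,0,0,0]]'
python3 -m jog '[[-2,30,0,0,0,0],[-2,30,0,0,0,0],[0,0,0,0,0,0],[0,0,20,0,0,0],[0,0,30,0,0,0],[0,0,30,0,0,0],[0,0,20,0,0,0],[0,0,7,0,0,0]]'
python3 -m jog '[[0,0,5,0,0,0],[0,0,5,0,0,0],[0,0,3,0,0,0],[0,0,1,0,0,0],[0,0,0,0,0,0],[0,0,0,0,0,0]]'
python3 -m jog '[[0,0,0,0,0,0],[0,0,0,0,0,0],[0,0,0,0,0,0],[0,0,0,0,0,0],[0,0,-10,0,0,0],[0,0,-40,0,0,0],[0,0,-40,0,0,0],[0,0,-40,0,0,0]]' 0.78
python3 - <<'E'
from h import *
to((.545,-.125,.18),6.5)
E
```

```text
time: 12.85
position: [0.5243, 0.0493, 0.1512]
ee_rot: [-0.056, 0.998, 0.001, 0.003]
wrist_force: [0.9, 0.5, -1.5]
finger_gap: 0.583
time: 13.52
position: [0.5108, 0.2807, 0.1463]
ee_rot: [-0.057, 0.998, -0.0, -0.0]
wrist_force: [0.1, -0.7, -1.7]
finger_gap: 0.589
time: 14.18
position: [0.5068, 0.338, 0.0362]
ee_rot: [-0.057, 0.998, -0.002, -0.002]
wrist_force: [-1.1, -1.0, -1.6]
finger_gap: 0.592
time: 14.68
position: [0.5092, 0.3399, 0.0265]
ee_rot: [-0.057, 0.998, 0.0, 0.001]
wrist_force: [-0.1, -0.8, 2.7]
finger_gap: 0.591
time: 15.35
position: [0.5084, 0.339, 0.1575]
ee_rot: [-0.056, 0.998, -0.0, -0.0]
wrist_force: [-0.0, 0.9, 1.0]
finger_gap: 0.776
now [0.5084 0.339  0.1575] yaw 6.5 tilt [-0.    -0.001] shift [  15.9 -465.2  -22.1] wz -0.0 world [  36.6 -464.    22.5]
```

```bash
python3 -m jog '[[0,0,-25,0,0,0],[1.3,-25,0,0,0,0],[1.3,-40,0,0,0,0],[1.3,-40,0,0,0,0],[1.3,-40,0,0,0,0],[1.3,-40,0,0,0,0],[1.3,-40,0,0,0,0],[1.3,-40,0,0,0,0]]'
python3 -m jog '[[1.3,-40,0,0,0,0],[1.3,-40,0,0,0,0],[1.3,-40,0,0,0,0],[1.3,-40,0,0,0,0],[1.6,-40,0,0,0,0],[0,0,0,0,0,0],[0,0,0,0,0,0]]'
python3 - <<'E'
from h import *
wlook(dict(jar_mid=.045,flask_mid=.064,pencup_mid=.0525,stapler_mid=.033),'w3.png'); to((.545,-.125,.046),6.5)
E
```

```text
time: 16.02
position: [0.5294, 0.0733, 0.1814]
ee_rot: [-0.057, 0.998, 0.0, 0.0]
wrist_force: [1.1, -0.5, -0.3]
finger_gap: 0.779
time: 16.6
position: [0.5451, -0.127, 0.1812]
ee_rot: [-0.054, 0.999, -0.0, 0.0]
wrist_force: [0.4, 1.3, -0.3]
finger_gap: 0.781
flask_mid 0.61 [468. 105.] [ 0.4228 -0.0167  0.064 ]
pencup_mid 0.81 [319. 235.] [ 0.55   -0.1261  0.0525]
pencup_mid 0.31 [296. 420.] [ 0.765  -0.1283  0.0525]
stapler_mid 0.97 [405. 280.] [ 0.5917 -0.0379  0.033 ]
now [ 0.5456 -0.1228  0.1806] yaw 6.6 tilt [0. 0.] shift [  0.8  -2.1 134.6] wz 0.1 world [  -0.6   -2.2 -134.6]
```

View pics/w3.png

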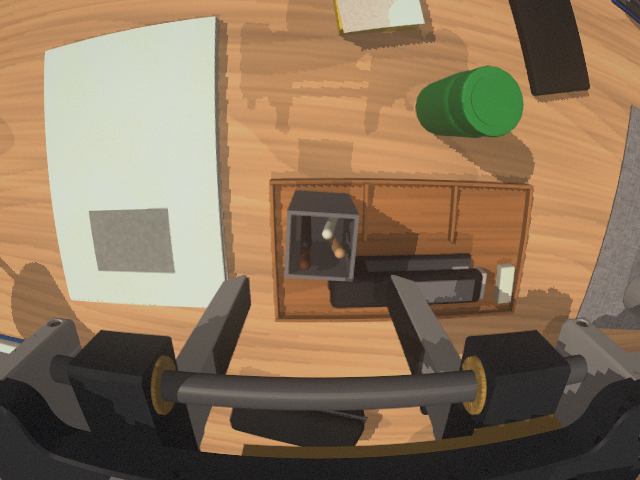

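The cup's rim is centred between the fingers at (322,245) and square to them, so I'll go down and grip.

```bash
python3 -m jog '[[0,-1,35,0,0,0],[0,0,35,0,0,0],[0,0,35,0,0,0],[0,0,20,0,0,0],[0,0,10,0,0,0],[0,0,0,0,0,0],[0,0,0,0,0,0]]' 0.78
python3 -m jog '[[0,0,0,0,0,0],[0,0,0,0,0,0],[0,0,0,0,0,0],[0,0,0,0,0,0],[0,0,0,0,0,0],[0,0,0,0,0,0],[0,0,0,0,0,0]]' 0.4
python3 - <<'E'
from h import *
to((.419,.345,.2),6.5)
E
```

```text
time: 17.43
position: [0.5459, -0.125, 0.0461]
ee_rot: [-0.057, 0.998, -0.0, 0.0]
wrist_force: [0.1, 0.1, 0.0]
finger_gap: 0.786
time: 18.02
position: [0.5462, -0.1252, 0.0464]
ee_rot: [-0.057, 0.998, 0.0, 0.001]
wrist_force: [-1.5, 1.1, 10.0]
finger_gap: 0.561
now [ 0.5462 -0.1252  0.0464] yaw 6.5 tilt [0.001 0.   ] shift [  73.   481.6 -153.6] wz -0.0 world [-127.2  470.2  153.6]
```

```bash
python3 -m jog '[[0,0,-10,0,0,0],[0,0,-35,0,0,0],[0,0,-35,0,0,0],[0,0,-35,0,0,0],[0,0,-30,0,0,0],[0,0,-10,0,0,0],[0,0,0,0,0,0]]'
python3 -m jog '[[3,20,0,0,0,0],[5,33,0,0,0,0],[5,33,0,0,0,0],[5,33,0,0,0,0],[5,33,0,0,0,0],[5,33,0,0,0,0],[5,33,0,0,0,0],[5,33,0,0,0,0]]'
python3 -m jog '[[5,33,0,0,0,0],[5,33,0,0,0,0],[5,33,0,0,0,0],[5,33,0,0,0,0],[5,33,0,0,0,0],[5,33,0,0,0,0],[5,33,0,0,0,0],[5,32.6,0,0,0,0]]'
python3 -m jog '[[0,0,0,0,0,0],[0,0,25,0,0,0],[0,0,35,0,0,0],[0,0,35,0,0,0],[0,0,30,0,0,0],[0,0,10,0,0,0],[0,0,0,0,0,0],[0,0,0,0,0,0]]'
python3 - <<'E'
from h import *
to((.419,.345,.0455),6.5)
E
```

```text
time: 18.6
position: [0.5467, -0.1255, 0.2033]
ee_rot: [-0.057, 0.998, 0.0, 0.002]
wrist_force: [0.4, -0.4, -3.0]
finger_gap: 0.562
time: 19.27
position: [0.4777, 0.121, 0.1989]
ee_rot: [-0.057, 0.998, -0.0, -0.001]
wrist_force: [1.6, -0.1, -2.9]
finger_gap: 0.557
time: 19.93
position: [0.4083, 0.3781, 0.1985]
ee_rot: [-0.057, 0.998, -0.001, -0.001]
wrist_force: [0.4, 0.2, -2.7]
finger_gap: 0.56
time: 20.6
position: [0.4098, 0.3768, 0.0654]
ee_rot: [-0.057, 0.998, -0.001, -0.0]
wrist_force: [0.1, 0.4, -1.9]
finger_gap: 0.562
now [0.4098 0.3768 0.0654] yaw 6.5 tilt [-0.001 -0.001] shift [ -5.6 -32.6  20. ] wz -0.0 world [  9.2 -31.8 -19.9]
```

```bash
python3 -m jog '[[-2,-11,0,0,0,0],[-2,-12,0,0,0,0],[-1.6,-9.6,0,0,0,0],[0,0,7,0,0,0],[0,0,7,0,0,0],[0,0,4,0,0,0],[0,0,1.5,0,0,0],[0,0,0,0,0,0]]'
python3 -m jog '[[0,0,0,0,0,0],[0,0,0,0,0,0],[0,0,0,0,0,0],[0,0,0,0,0,0],[0,0,-10,0,0,0],[0,0,-40,0,0,0],[0,0,-40,0,0,0],[0,0,-40,0,0,0]]' 0.78
python3 -m jog '[[0,0,-25,0,0,0],[0,-35,0,0,0,0],[0,-35,0,0,0,0],[0,-35,0,0,0,0],[0,-35,0,0,0,0],[0,0,0,0,0,0],[0,0,0,0,0,0]]'
python3 - <<'E'
from h import *
wlook(dict(jar_mid=.045,flask_mid=.064,pencup_mid=.0525,stapler_mid=.033),'w4.png'); to((.592,-.037,.2),-83.5)
E
```

```text
time: 21.27
position: [0.4188, 0.3456, 0.0456]
ee_rot: [-0.057, 0.998, -0.0, -0.0]
wrist_force: [-0.4, 0.4, -2.0]
finger_gap: 0.562
time: 21.93
position: [0.4188, 0.3448, 0.1781]
ee_rot: [-0.056, 0.998, -0.0, -0.0]
wrist_force: [1.2, 1.1, 1.7]
finger_gap: 0.78
time: 22.52
position: [0.4353, 0.2047, 0.202]
ee_rot: [-0.055, 0.998, 0.001, 0.0]
wrist_force: [-0.2, 0.5, -0.6]
finger_gap: 0.78
jar_mid 0.58 [438. 306.] [0.5112 0.3396 0.045 ]
flask_mid 0.98 [ 96. 192.] [ 0.4233 -0.0143  0.064 ]
flask_mid 0.83 [294. 448.] [0.716  0.2058 0.064 ]
flask_mid 0.57 [418. 382.] [0.5971 0.3322 0.064 ]
pencup_mid 0.75 [468. 222.] [0.418  0.3472 0.0525]
stapler_mid 0.69 [107. 324.] [ 0.5905 -0.036   0.033 ]
stapler_mid 0.63 [420.  14.] [0.2241 0.2784 0.033 ]
stapler_mid 0.19 [120. 301.] [ 0.5552 -0.012   0.033 ]
now [0.4348 0.2074 0.2011] yaw 6.6 tilt [-0. -0.] shift [-128.2 -260.8    1.1] wz 90.1 world [ 157.2 -244.4   -1.1]
```

View pics/w4.png

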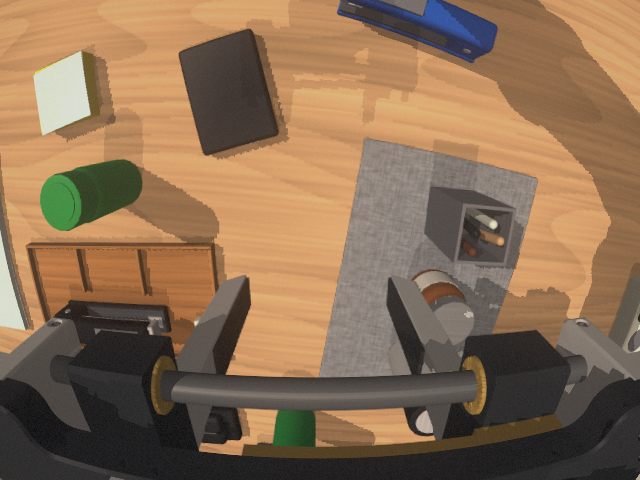

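All three stand on the mat: cup (475,225), jar (445,300), flask (425,415). Next is the stapler.

```bash
python3 -m jog '[[-16,-32.6,0,0,0,0],[-16,-32.6,0,0,0,0],[-16,-32.6,0,0,0,0],[-16,-32.6,0,0,0,0],[-16,-32.6,0,0,0,0],[-16,-32.6,0,0,0,0],[-16,-32.6,0,0,0,0],[-16,-32.6,0,0,0,0]]'
python3 -m jog '[[0,0,0,0,0,7],[0,0,0,0,0,7],[0,0,0,0,0,7],[0,0,0,0,0,7],[0,0,0,0,0,7],[0,0,0,0,0,7],[0,0,0,0,0,7],[0,0,0,0,0,7]]'
python3 -m jog '[[0,0,0,0,0,7],[0,0,0,0,0,7],[0,0,0,0,0,7],[0,0,0,0,0,7],[0,0,0,0,0,6],[0,0,0,0,0,0],[0,0,0,0,0,0]]' 0.65
python3 - <<'E'
from h import *
im,s=wlook(dict(stapler_mid=.033,eraser_mid=.0115),'w5.png'); to((.592,-.037,.031),-83.3); print(s['joints'])
E
```

```text
time: 23.43
position: [0.5926, -0.0389, 0.2007]
ee_rot: [-0.058, 0.998, -0.0, -0.0]
wrist_force: [1.4, 1.2, 0.7]
finger_gap: 0.781
time: 24.1
position: [0.5918, -0.0373, 0.2007]
ee_rot: [0.421, 0.907, -0.0, -0.0]
wrist_force: [-0.5, -0.0, 0.1]
finger_gap: 0.781
time: 24.68
position: [0.5918, -0.0375, 0.2007]
ee_rot: [0.664, 0.748, -0.0, 0.0]
wrist_force: [0.4, -0.4, 0.3]
finger_gap: 0.649
stapler_mid 0.82 [317. 216.] [ 0.5906 -0.0355  0.033 ]
eraser_mid 0.55 [338.  94.] [0.5967 0.0841 0.0115]
eraser_mid 0.32 [484. 312.] [ 0.8026 -0.1316  0.0115]
now [ 0.5917 -0.038   0.2009] yaw -83.3 tilt [-0. -0.] shift [  1.    0.5 169.9] wz -0.0 world [   0.3    1.  -169.9]
[-0.71885168  0.4044482   0.87891522  1.83604071 -0.35246644  1.0667817
  0.41255355]
```

View pics/w5.png

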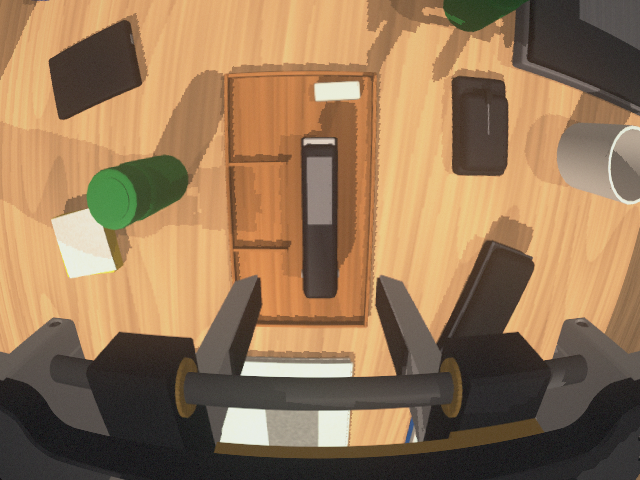

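The stapler is at columns 303–337 and rows 138–298, aligned and centred between the jaws.

```bash
python3 -m jog '[[0,1,35,0,0,0],[0,0,35,0,0,0],[0,0,35,0,0,0],[0,0,30,0,0,0],[0,0,20,0,0,0],[0,0,13,0,0,0],[0,0,0,0,0,0],[0,0,0,0,0,0]]' 0.65
python3 -m jog '[[0,0,0,0,0,0],[0,0,0,0,0,0],[0,0,0,0,0,0],[0,0,0,0,0,0],[0,0,0,0,0,0],[0,0,0,0,0,0],[0,0,0,0,0,0],[0,0,0,0,0,0]]' 0.1
python3 - <<'E'
from h import *
to((.519,-.334,.16),6.5)
E
```

```text
time: 25.5
position: [0.5928, -0.0385, 0.0333]
ee_rot: [0.666, 0.746, -0.0, -0.0]
wrist_force: [-0.6, 0.4, 0.3]
finger_gap: 0.648
time: 26.17
position: [0.5929, -0.038, 0.0335]
ee_rot: [0.666, 0.746, 0.0, 0.0]
wrist_force: [-1.2, 1.8, 7.6]
finger_gap: 0.337
now [ 0.5929 -0.038   0.0335] yaw -83.5 tilt [0.001 0.   ] shift [-285.6 -106.9 -126.6] wz -90.0 world [ -73.9 -296.   126.5]
```

```bash
python3 -m jog '[[0,0,-10,0,0,0],[0,0,-35,0,0,0],[0,0,-35,0,0,0],[0,0,-35,0,0,0],[0,0,-12,0,0,0],[0,0,0,0,0,0]]'
python3 -m jog '[[-35.7,-13.4,0,0,0,0],[-35.7,-13.4,0,0,0,0],[-35.7,-13.4,0,0,0,0],[-35.7,-13.4,0,0,0,0],[-35.7,-13.4,0,0,0,0],[-35.7,-13.4,0,0,0,0],[-35.7,-13.4,0,0,0,0],[-35.7,-13.4,0,0,0,0]]'
python3 -m jog '[[0,0,0,0,0,-3],[0,0,0,0,0,-6],[0,0,0,0,0,-6],[0,0,0,0,0,-6],[0,0,0,0,0,-6],[0,0,0,0,0,-6],[0,0,0,0,0,-6],[0,0,0,0,0,-6]]'
python3 -m jog '[[0,0,0,0,0,-6],[0,0,0,0,0,-6],[0,0,0,0,0,-6],[0,0,0,0,0,-6],[0,0,0,0,0,-6],[0,0,0,0,0,-6],[0,0,0,0,0,-6],[0,0,0,0,0,-3]]'
python3 -m jog '[[0,0,0,0,0,0],[0,0,0,0,0,0]]'
python3 - <<'E'
from h import *
im,s=wlook(dict(pile_top=.012),'w6.png'); to((.519,-.334,.0405),6.5)
for im in (eyes.get_image('top'),):
    rect(im,'stapler_mid',.16,(.519,-.334))
E
```

```text
time: 26.67
position: [0.5941, -0.0383, 0.1633]
ee_rot: [0.666, 0.746, 0.002, 0.001]
wrist_force: [0.7, -0.7, -2.2]
finger_gap: 0.338
time: 27.33
position: [0.517, -0.3352, 0.1587]
ee_rot: [0.666, 0.746, -0.0, -0.001]
wrist_force: [0.9, -0.5, -3.0]
finger_gap: 0.339
time: 28.0
position: [0.5177, -0.3335, 0.1586]
ee_rot: [0.327, 0.945, 0.0, -0.001]
wrist_force: [0.5, -0.1, -1.8]
finger_gap: 0.34
time: 28.67
position: [0.5176, -0.3336, 0.1585]
ee_rot: [-0.06, 0.998, 0.001, -0.001]
wrist_force: [-0.2, 0.1, -3.9]
finger_gap: 0.341
time: 28.83
position: [0.5178, -0.3338, 0.159]
ee_rot: [-0.056, 0.998, 0.0, -0.001]
wrist_force: [-0.2, 0.4, -1.9]
finger_gap: 0.336
now [ 0.5181 -0.3339  0.1594] yaw 6.4 tilt [-0.001  0.   ] shift [ -1.   -0.3 118.9] wz -0.1 world [ 9.000e-01 -1.000e-01 -1.189e+02]
stapler_mid 0.63 [ 0.525 -0.332] [0.135 0.047] 5.9
```

View pics/w6.png

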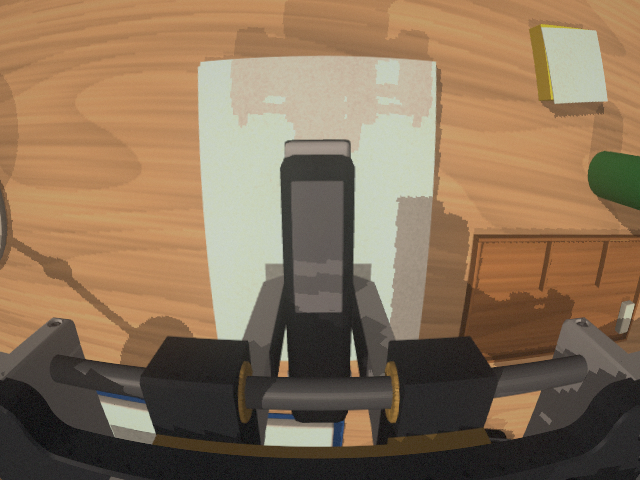

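The stapler (column 318) hangs centred and aligned over the pile (columns 200–437). I'll lower it, release, and check with the top camera.

```bash
python3 -m jog '[[0,0,20,0,0,0],[0,0,30,0,0,0],[0,0,30,0,0,0],[0,0,15,0,0,0],[0,0,8,0,0,0],[0,0,6,0,0,0],[0,0,4,0,0,0],[0,0,3,0,0,0]]'
python3 -m jog '[[0,0,2,0,0,0],[0,0,1,0,0,0],[0,0,0,0,0,0],[0,0,0,0,0,0]]'
python3 -m jog '[[0,0,0,0,0,0],[0,0,0,0,0,0],[0,0,0,0,0,0],[0,0,0,0,0,0],[0,0,-10,0,0,0],[0,0,-40,0,0,0],[0,0,-40,0,0,0],[0,0,-40,0,0,0]]' 0.65
python3 -m jog '[[0,0,-30,0,0,0],[0,30,0,0,0,0],[0,40,0,0,0,0],[0,40,0,0,0,0],[0,40,0,0,0,0],[0,40,0,0,0,0],[0,30,0,0,0,0],[0,0,0,0,0,0]]' 0.78
python3 - <<'E'
from h import *
t=eyes.get_image('top'); save(t,'t2.png')
rect(t,'stapler_mid',.04,(.519,-.334)); rect(t,'pile_top',.012,(.519,-.334))
c=eyes.get_image('scene'); rect(c,'stapler_mid',.04,(.519,-.334)); rect(c,'pile_top',.012,(.519,-.334))
for n,z in dict(flask_mid=.064,jar_mid=.045,pencup_mid=.0515).items():
  for im in (t,c):
    for r in place_of(im,n):
        P=at_z(im,r['point'],z)
        if P[1]>.25: print(n,np.round(P,3))
to((.523,.0495,.2),6.5); to((.51,.34,.2),6.5)
E
```

```text
time: 29.7
position: [0.5189, -0.3344, 0.0445]
ee_rot: [-0.057, 0.998, -0.0, 0.0]
wrist_force: [0.6, 0.1, -1.8]
finger_gap: 0.338
time: 30.03
position: [0.5186, -0.3342, 0.0414]
ee_rot: [-0.057, 0.998, -0.0, 0.0]
wrist_force: [-0.4, -0.3, -1.3]
finger_gap: 0.337
time: 30.7
position: [0.5177, -0.3342, 0.1731]
ee_rot: [-0.056, 0.998, -0.0, -0.0]
wrist_force: [0.7, 0.1, 0.4]
finger_gap: 0.654
time: 31.37
position: [0.4932, -0.1097, 0.2017]
ee_rot: [-0.06, 0.998, 0.001, 0.0]
wrist_force: [1.7, -0.7, 0.5]
finger_gap: 0.779
stapler_mid 0.91 [ 0.516 -0.334] [0.152 0.046] 8.5
pile_top 0.73 [ 0.517 -0.34 ] [0.302 0.204] 7.3
stapler_mid 0.7 [ 0.517 -0.331] [0.223 0.056] 8.2
pile_top 0.58 [ 0.522 -0.33 ] [0.318 0.216] 6.6
flask_mid [0.601 0.329 0.064]
flask_mid [0.595 0.336 0.064]
jar_mid [0.512 0.336 0.045]
jar_mid [0.506 0.342 0.045]
pencup_mid [0.417 0.342 0.052]
pencup_mid [0.602 0.335 0.052]
pencup_mid [0.41  0.357 0.051]
now [ 0.4935 -0.1159  0.2009] yaw 6.5 tilt [-0. -0.] shift [-47.9 161.1   0.9] wz -0.0 world [ 29.5 165.4  -0.9]
now [ 0.4935 -0.1159  0.2009] yaw 6.5 tilt [-0. -0.] shift [-67.7 451.2   0.8] wz -0.0 world [ 16.5 455.9  -0.9]
```

View pics/t2.png

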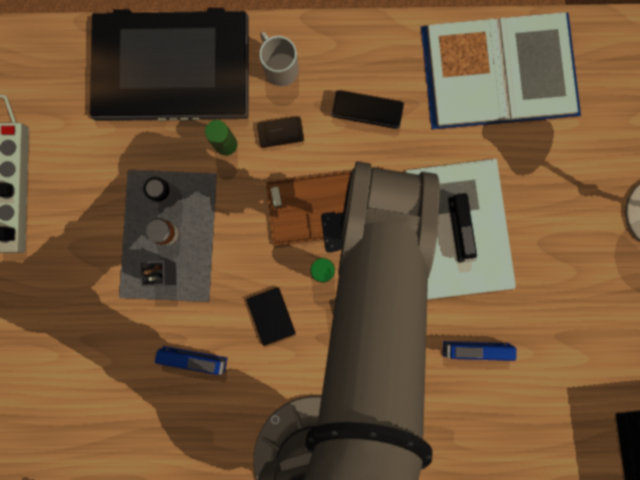

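The stapler lies mid-pile (462,227), about 5 mm from the centre, and the three stand on the mat at (156,188), (162,231) and (152,272). Now the returns: cup, then jar, then flask.

```bash
python3 -m jog '[[1.8,39,0,0,0,0],[1.8,39,0,0,0,0],[1.8,39,0,0,0,0],[1.8,39,0,0,0,0],[1.8,39,0,0,0,0],[1.8,39,0,0,0,0],[1.8,39,0,0,0,0],[1.8,39,0,0,0,0]]'
python3 -m jog '[[1.8,39,0,0,0,0],[1.8,39,0,0,0,0],[1.8,39,0,0,0,0],[2,37,0,0,0,0],[0,0,0,0,0,0],[0,0,0,0,0,0]]'
python3 - <<'E'
from h import *
to((.4188,.3452,.0456),6.5)
E
```

```text
time: 32.63
position: [0.4433, 0.1946, 0.2012]
ee_rot: [-0.056, 0.998, 0.0, 0.0]
wrist_force: [1.4, -0.4, 0.8]
finger_gap: 0.781
time: 33.13
position: [0.4183, 0.3468, 0.2005]
ee_rot: [-0.058, 0.998, -0.0, -0.0]
wrist_force: [0.8, 0.4, 0.1]
finger_gap: 0.783
now [0.4183 0.3468 0.2005] yaw 6.7 tilt [-0.001 -0.   ] shift [ -0.4  -1.6 154.9] wz 0.2 world [   0.5   -1.6 -154.9]
```

```bash
python3 -m jog '[[0,-1,35,0,0,0],[0,0,35,0,0,0],[0,0,35,0,0,0],[0,0,25,0,0,0],[0,0,15,0,0,0],[0,0,10,0,0,0],[0,0,0,0,0,0],[0,0,0,0,0,0]]' 0.78
python3 -m jog '[[0,0,0,0,0,0],[0,0,0,0,0,0],[0,0,0,0,0,0],[0,0,0,0,0,0],[0,0,0,0,0,0],[0,0,0,0,0,0],[0,0,0,0,0,0]]' 0.4
python3 -m jog '[[0,0,-10,0,0,0],[0,0,-35,0,0,0],[0,0,-35,0,0,0],[0,0,-35,0,0,0],[0,0,-30,0,0,0],[0,0,-10,0,0,0],[0,0,0,0,0,0],[0,0,0,0,0,0]]'
python3 - <<'E'
from h import *
to((.546,-.125,.2),6.5)
E
```

```text
time: 33.8
position: [0.4197, 0.3435, 0.0463]
ee_rot: [-0.056, 0.998, -0.0, -0.0]
wrist_force: [0.4, 0.3, 0.4]
finger_gap: 0.778
time: 34.38
position: [0.4196, 0.3445, 0.0468]
ee_rot: [-0.057, 0.998, 0.0, 0.0]
wrist_force: [-0.2, -0.1, 9.0]
finger_gap: 0.559
time: 35.05
position: [0.419, 0.3438, 0.2007]
ee_rot: [-0.057, 0.998, 0.0, 0.0]
wrist_force: [0.3, -0.9, -2.8]
finger_gap: 0.559
now [0.419  0.3438 0.2007] yaw 6.5 tilt [0. 0.] shift [ -73.1 -480.2    0.7] wz -0.0 world [ 127.  -468.8   -0.7]
```

```bash
python3 -m jog '[[-5.2,-34.3,0,0,0,0],[-5.2,-34.3,0,0,0,0],[-5.2,-34.3,0,0,0,0],[-5.2,-34.3,0,0,0,0],[-5.2,-34.3,0,0,0,0],[-5.2,-34.3,0,0,0,0],[-5.2,-34.3,0,0,0,0]]'
python3 -m jog '[[-5.2,-34.3,0,0,0,0],[-5.2,-34.3,0,0,0,0],[-5.2,-34.3,0,0,0,0],[-5.2,-34.3,0,0,0,0],[-5.2,-34.3,0,0,0,0],[-5.2,-34.3,0,0,0,0],[-5.2,-34.3,0,0,0,0],[0,0,0,0,0,0]]'
python3 -m jog '[[0,0,0,0,0,0],[0,0,25,0,0,0],[0,0,35,0,0,0],[0,0,35,0,0,0],[0,0,25,0,0,0],[0,0,10,0,0,0],[0,0,0,0,0,0],[0,0,0,0,0,0]]'
python3 - <<'E'
from h import *
to((.546,-.125,.047),6.5)
E
```

```text
time: 35.63
position: [0.4816, 0.1075, 0.199]
ee_rot: [-0.057, 0.998, -0.001, -0.001]
wrist_force: [0.8, 0.3, -2.0]
finger_gap: 0.558
time: 36.3
position: [0.5452, -0.1317, 0.199]
ee_rot: [-0.053, 0.999, -0.001, -0.001]
wrist_force: [-1.4, -0.7, -2.4]
finger_gap: 0.56
time: 36.97
position: [0.5457, -0.1244, 0.071]
ee_rot: [-0.057, 0.998, 0.0, -0.001]
wrist_force: [0.5, -0.4, -3.0]
finger_gap: 0.555
now [ 0.5457 -0.1244  0.071 ] yaw 6.5 tilt [-0.001 -0.   ] shift [-0.3 -0.6 24. ] wz 0.0 world [  0.3  -0.6 -24. ]
```

```bash
python3 -m jog '[[0,0,8,0,0,0],[0,0,7,0,0,0],[0,0,5,0,0,0],[0,0,3,0,0,0],[0,0,1,0,0,0],[0,0,0,0,0,0],[0,0,0,0,0,0]]'
python3 -m jog '[[0,0,0,0,0,0],[0,0,0,0,0,0],[0,0,0,0,0,0],[0,0,0,0,0,0],[0,0,-10,0,0,0],[0,0,-40,0,0,0],[0,0,-40,0,0,0],[0,0,-40,0,0,0]]' 0.78
python3 -m jog '[[0,0,-20,0,0,0],[-1.3,38.8,0,0,0,0],[-1.3,38.8,0,0,0,0],[-1.3,38.8,0,0,0,0],[-1.3,38.8,0,0,0,0],[-1.3,38.8,0,0,0,0],[-1.3,38.8,0,0,0,0],[-1.3,38.8,0,0,0,0]]'
python3 -m jog '[[-1.3,38.8,0,0,0,0],[-1.3,38.8,0,0,0,0],[-1.3,38.8,0,0,0,0],[-1.3,38.8,0,0,0,0],[-1.3,38.8,0,0,0,0],[0,0,0,0,0,0],[0,0,0,0,0,0]]'
python3 - <<'E'
from h import *
to((.509,.340,.0265),6.5)
E
```

```text
time: 37.55
position: [0.5461, -0.1248, 0.0476]
ee_rot: [-0.057, 0.998, 0.0, 0.0]
wrist_force: [-3.8, 1.8, 9.0]
finger_gap: 0.556
time: 38.22
position: [0.5452, -0.1252, 0.179]
ee_rot: [-0.056, 0.998, -0.0, -0.001]
wrist_force: [0.7, 0.0, -0.7]
finger_gap: 0.78
time: 38.88
position: [0.5238, 0.1477, 0.198]
ee_rot: [-0.056, 0.998, 0.0, 0.0]
wrist_force: [0.7, 0.3, -0.1]
finger_gap: 0.78
time: 39.47
position: [0.5079, 0.3417, 0.1972]
ee_rot: [-0.058, 0.998, -0.0, -0.0]
wrist_force: [1.2, -2.0, -1.0]
finger_gap: 0.78
now [0.5079 0.3417 0.1972] yaw 6.7 tilt [-0. -0.] shift [ -0.9  -1.8 170.7] wz 0.2 world [   1.1   -1.7 -170.7]
```

```bash
python3 -m jog '[[0,-1,35,0,0,0],[0,0,35,0,0,0],[0,0,35,0,0,0],[0,0,30,0,0,0],[0,0,20,0,0,0],[0,0,15,0,0,0],[0,0,0,0,0,0],[0,0,0,0,0,0]]' 0.78
python3 -m jog '[[0,0,0,0,0,0],[0,0,0,0,0,0],[0,0,0,0,0,0],[0,0,0,0,0,0],[0,0,0,0,0,0],[0,0,0,0,0,0],[0,0,0,0,0,0]]' 0.4
python3 -m jog '[[0,0,-10,0,0,0],[0,0,-35,0,0,0],[0,0,-35,0,0,0],[0,0,-30,0,0,0],[0,0,-10,0,0,0],[0,0,0,0,0,0],[0,0,0,0,0,0]]'
python3 - <<'E'
from h import *
to((.523,.0495,.027),6.5)
E
```

```text
time: 40.13
position: [0.5092, 0.3372, 0.0272]
ee_rot: [-0.056, 0.998, -0.001, -0.0]
wrist_force: [0.1, -0.9, 0.5]
finger_gap: 0.778
time: 40.72
position: [0.5095, 0.3389, 0.0283]
ee_rot: [-0.057, 0.998, 0.001, 0.001]
wrist_force: [-1.7, -1.8, 9.0]
finger_gap: 0.588
time: 41.3
position: [0.5086, 0.3385, 0.147]
ee_rot: [-0.057, 0.998, 0.0, 0.0]
wrist_force: [0.4, 0.4, -3.1]
finger_gap: 0.588
now [0.5086 0.3385 0.147 ] yaw 6.5 tilt [0. 0.] shift [  18.5 -288.8  119.9] wz 0.0 world [  14.4 -289.  -120. ]
```

```bash
python3 -m jog '[[1.9,-20,0,0,0,0],[1.9,-33,0,0,0,0],[1.9,-33,0,0,0,0],[1.9,-33,0,0,0,0],[1.9,-33,0,0,0,0],[1.9,-33,0,0,0,0],[1.9,-33,0,0,0,0],[1.9,-33,0,0,0,0]]'
python3 -m jog '[[1.9,-24,0,0,0,0],[1.4,-13.8,0,0,0,0],[0,0,0,0,0,0],[0,0,20,0,0,0],[0,0,30,0,0,0],[0,0,30,0,0,0],[0,0,15,0,0,0],[0,0,0,0,0,0]]'
python3 -m jog '[[0,0,0,0,0,0],[0,0,0,0,0,0]]'
python3 - <<'E'
from h import *
to((.523,.0495,.028),6.5)
E
```

```text
time: 41.97
position: [0.5207, 0.0856, 0.1451]
ee_rot: [-0.057, 0.998, -0.0, -0.001]
wrist_force: [1.4, -0.6, -1.9]
finger_gap: 0.59
time: 42.63
position: [0.5199, 0.0496, 0.0476]
ee_rot: [-0.057, 0.998, -0.001, -0.004]
wrist_force: [-0.5, -0.2, -2.5]
finger_gap: 0.587
time: 42.8
position: [0.5233, 0.0498, 0.0523]
ee_rot: [-0.057, 0.998, -0.0, -0.0]
wrist_force: [0.7, -0.2, -1.4]
finger_gap: 0.587
now [0.5233 0.0498 0.0523] yaw 6.5 tilt [-0. -0.] shift [ 0.3 -0.3 24.3] wz 0.0 world [ -0.3  -0.3 -24.3]
```

```bash
python3 -m jog '[[0,0,8,0,0,0],[0,0,7,0,0,0],[0,0,5,0,0,0],[0,0,3,0,0,0],[0,0,1.5,0,0,0],[0,0,0,0,0,0],[0,0,0,0,0,0]]'
python3 -m jog '[[0,0,0,0,0,0],[0,0,0,0,0,0],[0,0,0,0,0,0],[0,0,0,0,0,0],[0,0,-10,0,0,0],[0,0,-40,0,0,0],[0,0,-40,0,0,0],[0,0,-40,0,0,0]]' 0.78
python3 -m jog '[[0,0,-40,0,0,0],[-13.4,34.4,0,0,0,0],[-13.4,34.4,0,0,0,0],[-13.4,34.4,0,0,0,0],[-13.4,34.4,0,0,0,0],[-13.4,34.4,0,0,0,0],[-13.4,34.4,0,0,0,0],[-13.4,34.4,0,0,0,0]]'
python3 -m jog '[[-13.4,34.4,0,0,0,0],[0,0,0,0,0,0],[0,0,0,0,0,0]]'
python3 - <<'E'
from h import *
to((.5985,.335,.0455),6.5)
E
```

```text
time: 43.38
position: [0.5235, 0.0496, 0.0283]
ee_rot: [-0.057, 0.998, 0.0, 0.0]
wrist_force: [-5.1, -0.5, 19.9]
finger_gap: 0.587
time: 44.05
position: [0.5225, 0.0491, 0.1595]
ee_rot: [-0.056, 0.998, -0.0, -0.001]
wrist_force: [0.5, 0.4, 0.4]
finger_gap: 0.779
time: 44.72
position: [0.5892, 0.3011, 0.1983]
ee_rot: [-0.057, 0.998, 0.0, 0.0]
wrist_force: [0.6, 0.3, 1.4]
finger_gap: 0.781
time: 44.97
position: [0.5979, 0.3372, 0.1973]
ee_rot: [-0.058, 0.998, -0.0, -0.0]
wrist_force: [0.1, -0.3, 0.2]
finger_gap: 0.782
now [0.5979 0.3372 0.1973] yaw 6.7 tilt [-0.001 -0.   ] shift [ -0.5  -2.2 151.8] wz 0.2 world [   0.6   -2.2 -151.8]
```

```bash
python3 -m jog '[[0,-1,35,0,0,0],[0,0,35,0,0,0],[0,0,35,0,0,0],[0,0,25,0,0,0],[0,0,12,0,0,0],[0,0,9,0,0,0],[0,0,0,0,0,0],[0,0,0,0,0,0]]' 0.78
python3 -m jog '[[0,0,0,0,0,0],[0,0,0,0,0,0],[0,0,0,0,0,0],[0,0,0,0,0,0],[0,0,0,0,0,0],[0,0,0,0,0,0],[0,0,0,0,0,0]]' 0.4
python3 -m jog '[[0,0,-10,0,0,0],[0,0,-35,0,0,0],[0,0,-35,0,0,0],[0,0,-35,0,0,0],[0,0,-30,0,0,0],[0,0,-10,0,0,0],[0,0,0,0,0,0],[0,0,0,0,0,0]]'
python3 - <<'E'
from h import *
to((.536,-.0362,.047),6.5)
E
```

```text
time: 45.63
position: [0.5993, 0.334, 0.0478]
ee_rot: [-0.056, 0.998, 0.0, 0.001]
wrist_force: [0.2, -0.4, -0.2]
finger_gap: 0.778
time: 46.22
position: [0.5991, 0.3346, 0.0475]
ee_rot: [-0.057, 0.998, 0.0, 0.001]
wrist_force: [-1.4, 1.0, 6.8]
finger_gap: 0.568
time: 46.88
position: [0.5982, 0.3339, 0.2009]
ee_rot: [-0.057, 0.998, -0.0, -0.0]
wrist_force: [-0.4, -0.2, -4.5]
finger_gap: 0.57
now [0.5982 0.3339 0.2009] yaw 6.5 tilt [-0. -0.] shift [ 103.6 -360.7  154. ] wz -0.0 world [ -62.2 -370.1 -153.9]
```

```bash
python3 -m jog '[[9.4,-32.8,0,0,0,0],[9.4,-32.8,0,0,0,0],[9.4,-32.8,0,0,0,0],[9.4,-32.8,0,0,0,0],[9.4,-32.8,0,0,0,0],[9.4,-32.8,0,0,0,0],[9.4,-32.8,0,0,0,0],[9.4,-32.8,0,0,0,0]]'
python3 -m jog '[[9.4,-32.8,0,0,0,0],[9.4,-32.8,0,0,0,0],[9.4,-32.8,0,0,0,0],[0,0,0,0,0,0],[0,0,20,0,0,0],[0,0,35,0,0,0],[0,0,35,0,0,0],[0,0,25,0,0,0]]'
python3 -m jog '[[0,0,13,0,0,0],[0,0,0,0,0,0],[0,0,0,0,0,0],[0,0,0,0,0,0]]'
python3 - <<'E'
from h import *
to((.536,-.0362,.0475),6.5)
E
```

```text
time: 47.55
position: [0.5518, 0.0631, 0.1992]
ee_rot: [-0.057, 0.998, -0.0, -0.002]
wrist_force: [0.6, -0.6, -2.6]
finger_gap: 0.573
time: 48.22
position: [0.5342, -0.0361, 0.0823]
ee_rot: [-0.057, 0.998, -0.0, -0.002]
wrist_force: [-0.6, 0.1, -2.5]
finger_gap: 0.573
time: 48.55
position: [0.5367, -0.0361, 0.0736]
ee_rot: [-0.057, 0.998, -0.0, -0.0]
wrist_force: [0.1, 0.6, -2.7]
finger_gap: 0.57
now [ 0.5367 -0.0361  0.0736] yaw 6.5 tilt [-0. -0.] shift [ 0.7  0.  26.1] wz -0.0 world [ -0.7  -0.1 -26.1]
```

```bash
python3 -m jog '[[0,0,8,0,0,0],[0,0,8,0,0,0],[0,0,5,0,0,0],[0,0,3,0,0,0],[0,0,1.5,0,0,0],[0,0,0,0,0,0],[0,0,0,0,0,0]]'
python3 -m jog '[[0,0,0,0,0,0],[0,0,0,0,0,0],[0,0,0,0,0,0],[0,0,0,0,0,0],[0,0,-10,0,0,0],[0,0,-40,0,0,0],[0,0,-40,0,0,0],[0,0,-40,0,0,0]]' 0.78
python3 -m jog '[[0,0,-40,0,0,0],[0,0,-40,0,0,0],[0,0,-40,0,0,0],[0,0,-40,0,0,0],[0,0,-40,0,0,0],[-20,-6,-25,0,0,0],[0,0,0,0,0,0],[0,0,0,0,0,0]]'
python3 - <<'E'
from h import *
im,s=wlook(dict(flask_mid=.065,jar_mid=.046,pencup_mid=.0525,stapler_mid=.04,eraser_mid=.0115,mouse_mid=.0155,glasses_case_mid=.021),'w7.png'); print(s['position'])
t=eyes.get_image('top'); rect(t,'stapler_mid',.04,(.519,-.334)); rect(t,'pile_top',.012,(.519,-.334))
E
```

```text
time: 49.13
position: [0.5366, -0.0359, 0.0484]
ee_rot: [-0.057, 0.998, 0.0, -0.0]
wrist_force: [-4.5, 1.1, 9.8]
finger_gap: 0.571
time: 49.8
position: [0.5361, -0.0365, 0.1801]
ee_rot: [-0.056, 0.998, -0.0, -0.0]
wrist_force: [1.0, 0.5, 0.4]
finger_gap: 0.779
time: 50.47
position: [0.5578, -0.0401, 0.4045]
ee_rot: [-0.056, 0.998, -0.0, 0.001]
wrist_force: [-0.3, -1.0, -0.9]
finger_gap: 0.777
flask_mid 0.96 [346.  98.] [ 0.4254 -0.0166  0.065 ]
flask_mid 0.77 [453. 305.] [0.7169 0.1985 0.065 ]
jar_mid 0.67 [382. 174.] [0.5266 0.0499 0.046 ]
pencup_mid 0.85 [262. 174.] [ 0.5457 -0.1229  0.0525]
pencup_mid 0.51 [322. 175.] [ 0.538  -0.0366  0.0525]
stapler_mid 0.69 [533.  21.] [0.2304 0.274  0.04  ]
stapler_mid 0.59 [134. 145.] [ 0.5164 -0.336   0.04  ]
stapler_mid 0.53 [255. 318.] [ 0.7861 -0.1202  0.04  ]
eraser_mid 0.54 [397. 215.] [0.5911 0.0904 0.0115]
mouse_mid 0.59 [370. 305.] [0.7513 0.0706 0.0155]
glasses_case_mid 0.94 [254. 320.] [ 0.8002 -0.1242  0.021 ]
[ 0.5578094  -0.04010861  0.40454411]
stapler_mid 0.83 [ 0.517 -0.335] [0.153 0.048] 7.8
pile_top 0.93 [ 0.517 -0.335] [0.301 0.215] 6.7
```

View pics/w7.png

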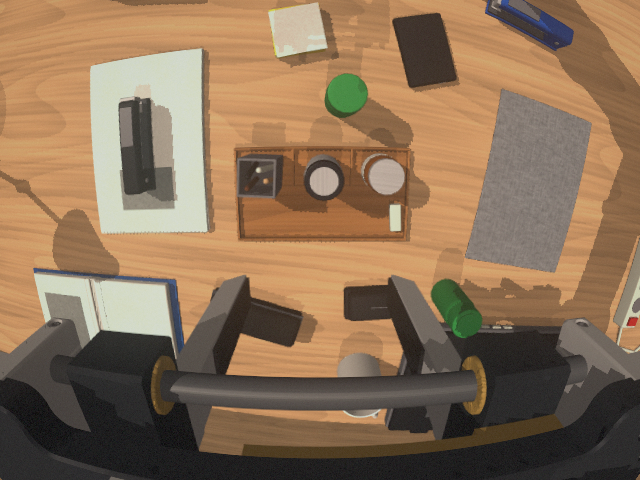

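The flask lid (324,180), jar lid (386,175) and cup (260,176) are back where they were in the first wrist view, and all are upright. The stapler lies centred on the pile, and the arm is clear of everything. I'm handing the job in.

```bash
python3 -c "
from station import bot
print(bot.close_job())"
```

```text
the job is handed in; nothing more can be done
None
```

The job is done and handed in at about 50 s of the 141 s allowed. I stood the flask, jar and pen cup on the mat, set the stapler on the pile, then put the cup, jar and flask back in the tidy.

**Last checks, from the wrist and top cameras:**
- **Stapler:** its centre is within a few mm of the pile's centre. It lies about 1° off the sheets' long edges.
- **Flask, jar and cup:** all three are upright in their own compartments. My measurements put the cup and jar within about 6 mm of where they started. The flask's lid is within 3 pixels of its first-view position, and I released it within 1–2 mm of where I gripped it.
- **Mouse, glasses case and eraser:** they measure within about 8 mm of their first positions, which is mostly measurement noise. The arm never touched them.
- **Arm:** released, open and clear of everything, with the tool about 0.4 m above the desk.

**What disagreed or went wrong:**
- In the last picture the network did not report the flask in the tidy; it labelled it a pen cup at (0.538, -0.037). I confirmed the flask by eye.
- I overshot by one row carrying the cup to the mat, about 32 mm. I corrected it before setting the cup down.

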